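# Meter two turning blanks out of the slide-gate hopper

### The arm

A 7-joint arm with a two-finger parallel gripper is mounted at the origin on the work surface. World frame = base frame: x ahead of the robot, y to its left, z up, the work surface at z = 0. Lengths are in m, angles in rad, forces in N, time in s.
With the tool pointing down it reaches from about 0.4 to 0.85 m from the base axis. Payload 10.4 kg.
Tool frame: the origin (TCP) lies at the very end of the fingers, on their centre line; the grasp point (between the pads) lies 19 mm behind it (manip.grip_point_offset is the z of the grasp point in the tool frame, in m); z points along the fingers, y is the direction in which the jaws open and shut (so a half turn about z gives the same grasp; the last joint's range is limited). The gripper opens to 85 mm and grips with 20 to 120 N. Pads are 22 mm wide; open, the fingers measure 114 mm over their backs; the gripper's body (76 mm by 85 mm) begins 54 mm behind the grasp point. The pads swing forward as they close: fully open they stand 13 mm farther back than shut.
Start: joints at [1.265, 0.332, -0.065, 1.46, 0.022, 1.35, -0.088], TCP at [0.174, -0.6, 0.231] pointing down, gripper open.
Joint ranges: [-2.6, 2.6], [-0.5, 2.12], [-1.47, 1.34], [0.16, 2.42], [-1.27, 4.41], [0.06, 2.06], [-2.6, 2.6]. Speed limits (rad/s): [2.22, 2.22, 2.79, 2.79, 3.14, 3.14, 3.14].

### API

Orientations are given as a unit quaternion [x, y, z, w].
In Python, from workcell import manip, camera, get_calibration, hand_in gives the robot as it stands.
- The arm moves only by the shell command python3 -m pendant 'ROWS' [FORCE]. ROWS is JSON, a list of rows, each a list of 5 numbers: the shift along the tool's x, y, z in units of 40 mm (1.0 is 40 mm), then the turn about the tool's z in units of 6 degrees (1.0 is 6 degrees), then the closure, from 0 (fully open) to 1 (shut). A call has 1 to 5 rows; each row is the pose to reach, as a shift and turn from the pose commanded when the call began, along the tool's axes at that moment; what a row does not reach only later rows make up. A row lasts 1/8 s, in which the tool goes at most 62.5 mm and 10.7 degrees, less where a joint would pass 70% of its speed; a pose out of reach is approached as far as the arm can. A call with a gripper value outside its range is refused whole. The fingers move at their own pace and stop on an object; FORCE is the grip in N (left out, the last holds). Time passes only in rows, so rows that repeat a pose let the fingers close. It gives the time, the measured TCP pose, the force and the opening at its end, in the units of the state.
- manip.get_obs(): the state, without advancing time (a new reading comes with each control period).
- camera(name): name is "side" or "top"; returns (picture, depth): 480x640x3 uint8, red, green, blue; 480x640 float32, m along the optical axis (not along the pixel's ray), 0 where there is no reading.
- get_calibration(name): a dict with "vfov" (degrees; the focal length in pixels is half the picture's height over the tangent of half this angle, whatever the lens; pixels are square), "cx", "cy" (the principal point, pixels), "position" and "rotation" of the camera in the world. Camera axes: x right, y down, z forward; pixel columns grow to the right and rows downward; lengths in m; the calibration is good to about 2 mm. A picture is of the moment at which its call begins. get_calibration takes no time and is no camera call.
- hand_in(): hands the job in, once; it reports no verdict.
The state is a dict: "clock": time; "joint_pos": joint angles; "joint_velocities": joint speeds; "tau": joint torques, N m; "position": TCP position; "ee_rot": TCP orientation; "ft_force": force on the tool from outside, world axes, zero at the start; "torque": the same for the moment, N m; "grip_width": opening from 0.0 (shut) to 1.0 (fully open).
Only numpy, scipy, OpenCV 4.12 (cv2) and the standard library are available. Lean on these libraries where they do the work, as an engineer would, in place of code of your own. Each camera call takes 0.05 s, during which the arm holds its last target.

### The job

The feed hopper on the bench holds four aluminium turning blanks, one in each bay. Pull its bottom slide gate partway open by the handle so that only the two blanks in the bays farthest from the handle drop into the tray below, then push the gate fully shut, with the other two blanks still in the hopper. Let go of the handle and leave the other things on the bench alone.

Things in the scene. Friction and masses are not known exactly. Their poses are not given: they have to be found in the camera images.
- hopper: blue-painted open-top steel hopper, fixed. Origin on the bench under its middle; -x = handle end, +x = rear. Walls x +-90, y +-44, z 108 to 150 mm; side lips flare to y +-73, z 178. Dividers make 4 bays in a row along x, each 40 long, 80 wide, at x = -66, -22, 22, 66. Bay floor: gate plate, z 100 to 106. Guide rails y +-42 to 54, z 94 to 112, x -155 to 95. Legs 16 mm square at x +-80, y +-80.
- gate (a joint): gate travel (m): 0 = shut (hard stop), grows when pulled to hopper -x, stop at 0.190; starts at 0 to 0.012. Friction about 3 N; stays where left. The plate's rear edge is at hopper x = 0.092 - travel, so the rear bay opens first: blanks drop at about 0.040 (rear), 0.084 (second); the third tips from 0.110 and drops by 0.126. For two blanks aim at about 0.096.
- gate_handle (a point): middle of the gate's grip bar: round steel bar, 12 mm thick, 80 mm long along hopper y, on two uprights at its ends. Bar centre 44 mm above the gate plate (z 150 mm), 70 mm in front of the front wall when shut (hopper x = -160 mm minus travel). Moves with the gate. Pinch it from above with the fingers closing along hopper x.
- tray: dark steel open tray, 220 x 120 x 45 mm, walls 4 mm, 0.9 kg, loose on the bench between the hopper's legs, long side along hopper x, sticking out at the rear; origin at the centre of its underside. Blanks fall into it.
- blank1_mid (a point): bare aluminium turning blank, a plain cylinder 32 mm in diameter, 70 mm long, lying along the hopper's y, about 0.15 kg; the point is its centre. At the start it lies on the gate plate in the front bay, next to the handle (hopper x = -66 mm). It must stay in the hopper.
- blank2_mid (a point): bare aluminium turning blank, a plain cylinder 32 mm in diameter, 70 mm long, lying along the hopper's y, about 0.15 kg; the point is its centre. At the start it lies on the gate plate in the second bay from the handle (hopper x = -22 mm). It must stay in the hopper.
- blank3_mid (a point): bare aluminium turning blank, a plain cylinder 32 mm in diameter, 70 mm long, lying along the hopper's y, about 0.15 kg; the point is its centre. At the start it lies on the gate plate in the third bay from the handle (hopper x = +22 mm). It must drop into the tray.
- blank4_mid (a point): bare aluminium turning blank, a plain cylinder 32 mm in diameter, 70 mm long, lying along the hopper's y, about 0.15 kg; the point is its centre. At the start it lies on the gate plate in the rear bay, farthest from the handle (hopper x = +66 mm). It must drop into the tray.
- oil_can: bystander: upright grey can, 68 mm in diameter, 150 mm high, beside the hopper's rear end on its +y side; origin at the centre of its underside
- wrench: bystander: steel wrench 190 mm long, lying on the bench on the hopper's -y side; origin at its middle on the underside
- flange: bystander: turned steel flange, 90 mm in diameter with a 44 mm hub, 50 mm high, on the hopper's +y side; origin at the centre of its underside
Things that resemble listed ones, but are neither listed nor needed, are in the scene too. What is shaped like the part that bears blank1_mid but brown or red is not meant.

How it is judged:
On the way:
1. with the gate open, the two rear blanks lie in the tray and the two front blanks are still in their bays (value of joint gate above 0.05 m and x of blank3_mid in the frame of tray between -0.108 and 0.108 m and y of blank3_mid in the frame of tray between -0.058 and 0.058 m and z of blank3_mid in the frame of tray between 0 and 0.075 m and x of blank4_mid in the frame of tray between -0.108 and 0.108 m and y of blank4_mid in the frame of tray between -0.058 and 0.058 m and z of blank4_mid in the frame of tray between 0 and 0.075 m and x of blank1_mid in the frame of hopper between -0.088 and -0.044 m and y of blank1_mid in the frame of hopper between -0.04 and 0.04 m and z of blank1_mid in the frame of hopper between 0.112 and 0.135 m and x of blank2_mid in the frame of hopper between -0.044 and 0 m and y of blank2_mid in the frame of hopper between -0.04 and 0.04 m and z of blank2_mid in the frame of hopper between 0.112 and 0.135 m), for 0.2 s.
At the end, for the whole second after the job is handed in: The gate is shut to within 5 mm, the two rear blanks lie in the tray, and the two front blanks lie in their own bays on the gate (value of joint gate below 0.005 m and x of blank3_mid in the frame of tray between -0.108 and 0.108 m and y of blank3_mid in the frame of tray between -0.058 and 0.058 m and z of blank3_mid in the frame of tray between 0 and 0.075 m and x of blank4_mid in the frame of tray between -0.108 and 0.108 m and y of blank4_mid in the frame of tray between -0.058 and 0.058 m and z of blank4_mid in the frame of tray between 0 and 0.075 m and x of blank1_mid in the frame of hopper between -0.088 and -0.044 m and y of blank1_mid in the frame of hopper between -0.04 and 0.04 m and z of blank1_mid in the frame of hopper between 0.112 and 0.135 m and x of blank2_mid in the frame of hopper between -0.044 and 0 m and y of blank2_mid in the frame of hopper between -0.04 and 0.04 m and z of blank2_mid in the frame of hopper between 0.112 and 0.135 m); the robot touches nothing.
It fails at once if the can is pushed more than 30 mm or tipped (distance of oil_can from where it was at the start of the episode above 0.03 m or angle between oil_can's own z axis and vertical above 0.5 rad).
It fails at once if the wrench is pushed more than 30 mm or tipped (distance of wrench from where it was at the start of the episode above 0.03 m or angle between wrench's own z axis and vertical above 0.5 rad).
It fails at once if the flange is pushed more than 30 mm or tipped (distance of flange from where it was at the start of the episode above 0.03 m or angle between flange's own z axis and vertical above 0.5 rad).
It also fails if it takes over 38 s, if anything falls off the work surface, if the arm or the gripper's body presses on something with over 40 N, if the wrist force passes 120 N, or if a joint passes its speed limit or range.

## Working session

There is one attempt and no reset: what is moved stays moved. The work goes in short steps, Python scripts to look and compute and a shell command to move; the robot and the scene stay as the last step left them, time stands still between calls to the robot, and variables do not carry over. Pictures are saved under pics/ and viewed, and the job is handed in when it is done.

```bash
mkdir -p pics; python3 - <<'E'
from workcell import manip, camera, get_calibration
import cv2, numpy as np
for n in ("side","top"):
    p,d=camera(n); cv2.imwrite(f"pics/{n}0.png",p[:,:,::-1]); np.savez(f"{n}0.npz",p=p,d=d)
    print(n,get_calibration(n))
print(manip.get_obs(), manip.grip_point_offset)
E
```

```text
side {'vfov': 55.85808543349464, 'cx': 317.7088439223053, 'cy': 238.67724414015115, 'position': array([ 1.03332638, -0.25394759,  0.765867  ]), 'rotation': array([ 0.83147388,  0.43118256, -0.15698675, -0.31318995])}
top {'vfov': 48.01884614883918, 'cx': 315.38850279999616, 'cy': 237.73122320925503, 'position': array([0.50358884, 0.08713044, 1.05174858]), 'rotation': array([-0.70164568,  0.71091158, -0.02856689,  0.03849656])}
{'clock': 0.1, 'joint_pos': array([ 1.26538759,  0.33279475, -0.06471691,  1.46086042,  0.02160988,
        1.34993857, -0.088478  ]), 'joint_velocities': array([-0.00028359, -0.00083945,  0.00105543, -0.00199467, -0.00111929,
        0.0013389 , -0.00115966]), 'tau': array([ 1.40241311e-03, -6.26747775e+01,  4.91719495e-02, -3.92431712e+01,
        1.62956247e-02,  6.94496950e-03,  9.78169464e-05]), 'position': array([ 0.1743132 , -0.59983473,  0.23060278]), 'ee_rot': array([ 9.90014650e-01,  1.40962998e-01, -1.24161673e-04, -6.40632019e-04]), 'ft_force': array([-0.42107791,  0.77419875,  0.36269671]), 'torque': array([-0.028451  , -0.03641129,  0.02654422]), 'grip_width': 1.000421800299549} -0.0187
```

View pics/side0.png

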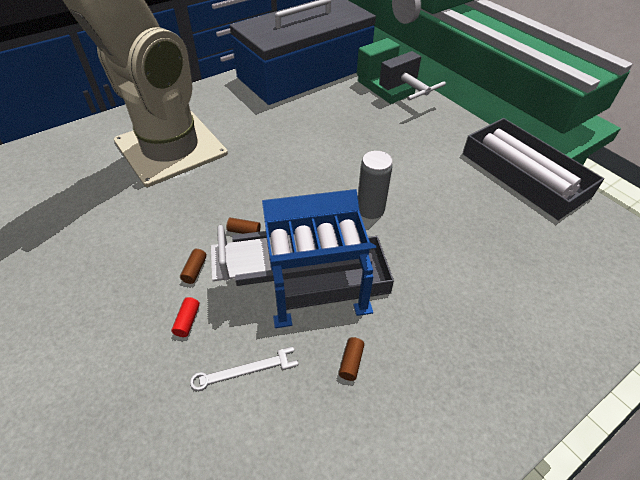

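View pics/top0.png

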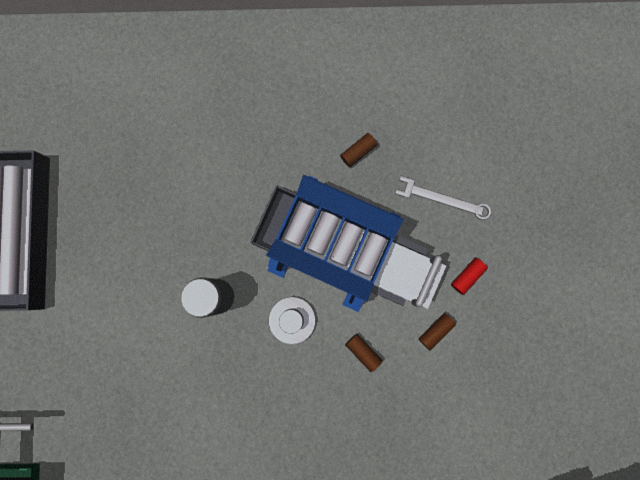

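The top view shows the hopper at about (335,245), the handle bar at (430,282) and the four blanks from (301,224) to (371,254). The red and brown decoys are around it and the flange is at (292,320). Next I'll locate the bar and the hopper axis.

```bash
cat > h.py <<'E'
import numpy as np, cv2
from workcell import get_calibration
from scipy.spatial.transform import Rotation as R
def cal(n):
    c=get_calibration(n); return 240/np.tan(np.radians(c['vfov'])/2),c['cx'],c['cy'],np.array(c['position']),R.from_quat(c['rotation']).as_matrix()
def cloud(n,d):
    f,cx,cy,p,r=cal(n); v,u=np.mgrid[:480,:640]
    return np.stack([(u-cx)/f*d,(v-cy)/f*d,d],-1)@r.T+p
def ray(n,u,v):
    f,cx,cy,p,r=cal(n); w=r@np.array([(u-cx)/f,(v-cy)/f,1]); return p,w/np.linalg.norm(w)
def plane(n,u,v,z):
    p,w=ray(n,u,v); return p+w*(z-p[2])/w[2]
def tri(a,b):
    (p,w),(q,x)=ray('top',*a),ray('side',*b)
    s=np.linalg.lstsq(np.stack([w,-x],1),q-p,rcond=None)[0]
    A,B=p+s[0]*w,q+s[1]*x; return (A+B)/2,np.linalg.norm(A-B)
E
python3 - <<'E'
from h import *
np.set_printoptions(precision=4,suppress=True)
for n,(u0,u1,v0,v1) in (('top',(400,460,240,320)),('side',(205,275,215,290))):
    z=np.load(n+'0.npz'); d=z['d']; P=cloud(n,d); p=z['p'].astype(int)
    ok=(d>0); 
    print(n,'bench z',np.median(P[380:400,200:260,2]) )
    m=np.zeros((480,640),bool); m[v0:v1,u0:u1]=True
    white=(p.min(-1)>110)
    m&=ok&(P[...,2]>0.135)&(P[...,2]<0.17)
    Q=P[m]; print(len(Q),Q[:,2].max(),np.median(Q[:,2]))
    c=Q.mean(0); w,V=np.linalg.eigh(np.cov(Q[:,:2].T)); a=V[:,1]; t=(Q[:,:2]-c[:2])@a
    print('c',c,'axis',a,np.degrees(np.arctan2(a[1],a[0])),'extent',t.min(),t.max(),'mid',c[:2]+a*(t.min()+t.max())/2)
    g=np.zeros_like(m); g[v0:v1,u0:u1]=True
    v,u=np.nonzero(m); print('px',u.mean(),v.mean(),u.min(),u.max(),v.min(),v.max())
    # blanks
    hsvm=(p.max(-1)-p.min(-1)<25)&(p.min(-1)>100)&ok&(P[...,2]>0.115)&(P[...,2]<0.15)
    k,l,s,cc=cv2.connectedComponentsWithStats(hsvm.astype(np.uint8))
    for i in range(1,k):
        if s[i,4]>80: print('blob',cc[i],s[i,4],P[l==i].mean(0),P[l==i][:,2].max())
E
python3 - <<'E'
import cv2
a=cv2.imread('pics/top0.png')[160:340,240:480];cv2.imwrite('pics/t0c.png',cv2.resize(a,None,fx=3,fy=3,interpolation=2))
a=cv2.imread('pics/side0.png')[180:340,170:400];cv2.imwrite('pics/s0c.png',cv2.resize(a,None,fx=3,fy=3,interpolation=2))
E
```

```text
top bench z 0.0019400259548996157
413 0.16127508637582533 0.15654250131911318
c [ 0.5151 -0.0862  0.1559] axis [-0.9053  0.4247] 154.8672503537548 extent -0.046981006652088916 0.044421671195432964 mid [ 0.5163 -0.0868]
px 428.1138014527845 280.6731234866828 414 441 255 306
blob [299.6378 222.9954] 646 [0.6164 0.1261 0.1373] 0.14533221049355372
blob [322.5408 232.2943] 649 [0.5999 0.0871 0.1373] 0.14405995983118824
blob [345.449  243.2161] 657 [0.5807 0.0484 0.1372] 0.1431992344170745
blob [370.2075 253.6418] 670 [0.5623 0.0067 0.1372] 0.1443345866404091
side bench z 0.0009403491649124796
540 0.16975777136130255 0.15416867474509505
c [ 0.5261 -0.0524  0.1521] axis [-0.0619  0.9981] 93.54774209406942 extent -0.060092516457510424 0.0761504260877119 mid [ 0.5257 -0.0444]
px 241.90740740740742 240.17222222222222 217 274 215 270
blob [394.2903  61.7419] 93 [0.1511 0.6508 0.1169] 0.11941109704674158
blob [349.     231.8932] 365 [0.6095 0.1256 0.136 ] 0.14067878280670976
blob [326.7074 235.3245] 376 [0.5924 0.0865 0.1358] 0.14133499511320224
blob [303.933  238.2603] 388 [0.5742 0.0478 0.1358] 0.1412038781199053
blob [279.5802 241.631 ] 393 [0.5554 0.0066 0.1357] 0.14151371400855717
```

View pics/t0c.png

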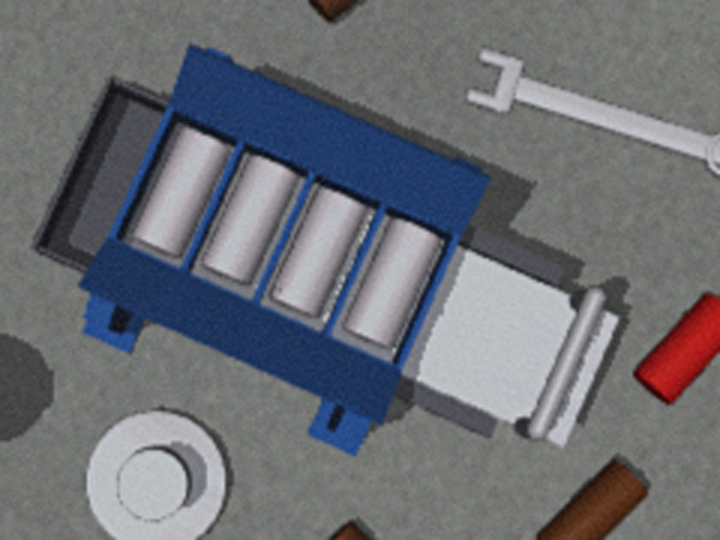

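View pics/s0c.png

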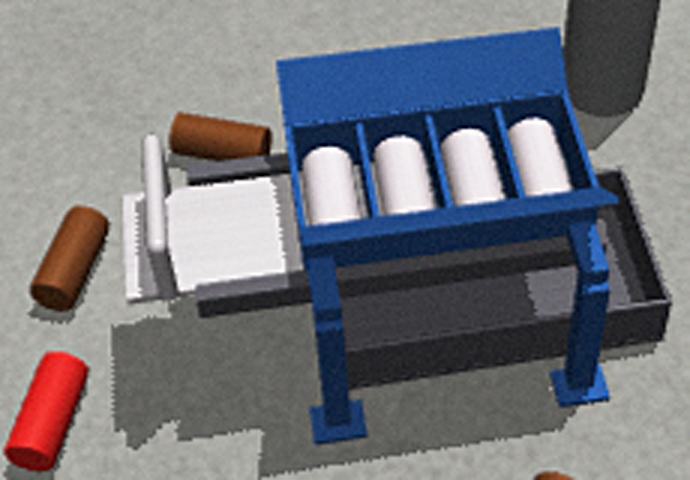

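```bash
python3 - <<'E'
from h import *
np.set_printoptions(precision=4,suppress=True)
A,e=tri((439.3,257.3),(222.3,262)); B,f=tri((419,304),(220.8,226)); print(A,e,B,f,(A+B)/2, np.linalg.norm(A-B))
z=np.load('top0.npz');P=cloud('top',z['d'])
v,u=np.mgrid[:480,:640]
m=(u>405)&(u<455)&(v>245)&(v<315)&(P[...,2]>.145)&(P[...,2]<.166)
m=m.astype(np.uint8);k,l,s,c=cv2.connectedComponentsWithStats(m);i=1+s[1:,4].argmax()
Q=np.argwhere(l==i)[:,::-1].astype(np.float32); r=cv2.minAreaRect(Q);print(s[i],r)
W=np.array([plane('top',a,b,.150) for a,b in cv2.boxPoints(r)]);print(W)
mid=W.mean(0);print('bar mid',mid)
# gate plate heights, hopper blue top walls
g=(u>390)&(u<412)&(v>262)&(v<280);print('plate z',np.median(P[g][:,2]))
# blanks
bc=np.array([[.5623,.0067],[.5807,.0484],[.5999,.0871],[.6164,.1261]])
cam=cal('top')[3]
d=np.polyfit([-.066,-.022,.022,.066],bc,1);print('axis',d[0],np.linalg.norm(d[0]),np.degrees(np.arctan2(d[0][1],d[0][0])),'centre',d[1])
h=d[0]/np.linalg.norm(d[0]);print('bar in hopper',(mid[:2]-d[1])@h,(mid[:2]-d[1])@np.array([-h[1],h[0]]))
M=((A+B)/2)[:2];print('tri bar in hopper',(M-d[1])@h,(M-d[1])@np.array([-h[1],h[0]]))
for n,U in (('top',(330,250)),):
  p=z['p'].astype(int);bl=(p[...,2]-p[...,0]>40)&(u>240)&(u<420)&(v>160)&(v<320)
  r=cv2.minAreaRect(np.argwhere(bl&(P[...,2]>.13))[:,::-1].astype(np.float32));
  W=np.array([plane('top',a,b,.178) for a,b in cv2.boxPoints(r)]);print('lips',W,W.mean(0))
E
```

```text
[ 0.5535 -0.1061  0.1555] 9.700801709636429e-05 [ 0.4771 -0.0698  0.1555] 0.0006453830123319216 [ 0.5153 -0.088   0.1555] 0.08454450154404651
[415 255  27  52 400] ((428.26251220703125, 280.1815490722656), (7.845259666442871, 54.74989318847656), 23.355566024780273)
[[ 0.4773 -0.0625  0.15  ]
 [ 0.5603 -0.1012  0.15  ]
 [ 0.5549 -0.113   0.15  ]
 [ 0.4721 -0.0742  0.15  ]]
bar mid [ 0.5161 -0.0877  0.15  ]
plate z 0.107760154984196
axis [0.4125 0.902 ] 0.9918882255910266 65.42566478809738 centre [0.5898 0.0671]
bar in hopper -0.17141915790616719 0.0026491862015347962
tri bar in hopper -0.17198130893015615 0.0032988328920315396
lips [[ 0.5594  0.1805  0.178 ]
 [ 0.6946  0.1184  0.178 ]
 [ 0.6162 -0.0459  0.178 ]
 [ 0.4834  0.0177  0.178 ]] [0.5884 0.0677 0.178 ]
```

```bash
cat > calc.py <<'E'
from h import *
from workcell import manip
def to(x,y,z,yaw_deg=None):
    o=manip.get_obs(); r=R.from_quat(o['ee_rot']).as_matrix()
    s=r.T@(np.array([x,y,z])-o['position'])/.04
    t=None
    if yaw_deg is not None:
        g=r.T@np.array([np.cos(np.radians(yaw_deg)),np.sin(np.radians(yaw_deg)),0])  # wanted tool y
        t=np.degrees(np.arctan2(-g[0],g[1])); t=(t+90)%180-90; t/=6
    print('t',round(o['clock'],2),'pos',o['position'].round(4),'shift',s.round(2),'turn',None if t is None else round(t,2),'F',o['ft_force'].round(1),'w',round(o['grip_width'],3),'q',o['joint_pos'].round(2))
E
python3 -c "from calc import *; to(.5155,-.088,.231,65.4)"
```

```text
t 0.1 pos [ 0.1743 -0.5998  0.2306] shift [11.76 -9.91  0.  ] turn 6.8 F [-0.4  0.8  0.4] w 1.0 q [ 1.27  0.33 -0.06  1.46  0.02  1.35 -0.09]
```

```bash
python3 -m pendant '[[1.1,-0.95,0,1.7,0],[2.2,-1.9,0,3.4,0],[3.3,-2.85,0,5.1,0],[4.4,-3.8,0,6.8,0],[5.5,-4.7,0,6.8,0]]' 40; python3 -c "from calc import *; to(.5155,-.088,.231,65.4)"
```

```text
clock: 0.72
position: [0.3338, -0.3566, 0.2312]
ee_rot: [0.977, -0.214, -0.0, 0.0]
ft_force: [1.6, 0.0, -0.4]
grip_width: 0.996
t 0.72 pos [ 0.3338 -0.3566  0.2312] shift [ 1.31 -8.    0.  ] turn -0.03 F [ 1.6  0.  -0.4] w 0.996 q [ 0.92  0.04 -0.2   1.8   0.01  1.3  -1.29]
```

```bash
python3 -m pendant '[[0.25,-1.5,0,0,0],[0.5,-3,0,0,0],[0.75,-4.5,0,0,0],[1.0,-6,0,0,0],[1.2,-7.2,0,0,0]]'; python3 -c "from calc import *; to(.5155,-.088,.231,65.4)"
```

```text
clock: 1.35
position: [0.4976, -0.114, 0.2312]
ee_rot: [0.977, -0.212, -0.0, -0.0]
ft_force: [0.3, -0.9, -0.3]
grip_width: 0.998
t 1.35 pos [ 0.4976 -0.114   0.2312] shift [ 0.14 -0.78  0.01] turn 0.01 F [ 0.3 -0.9 -0.3] w 0.998 q [ 0.6   0.11 -0.49  1.74  0.05  1.31 -1.91]
```

```bash
python3 -m pendant '[[0.1,-0.7,0,0,0],[0.1,-0.7,0,0,0]]'; python3 -c "from calc import *; to(.5155,-.088,.131,65.4)
from workcell import camera
p,d=camera('side');q,_=camera('top');cv2.imwrite('pics/1.png',cv2.cvtColor(np.vstack([p[150:350,150:450],q[150:350,250:550]]),4)); cv2.imwrite('pics/1.png',cv2.resize(cv2.imread('pics/1.png'),None,fx=1.5,fy=1.5))"
```

```text
clock: 1.6
position: [0.5126, -0.0901, 0.2309]
ee_rot: [0.977, -0.211, -0.0, -0.0]
ft_force: [-0.5, -1.2, -0.4]
grip_width: 0.997
t 1.6 pos [ 0.5126 -0.0901  0.2309] shift [ 0.05 -0.08  2.5 ] turn 0.04 F [-0.5 -1.2 -0.4] w 0.997 q [ 0.56  0.14 -0.51  1.71  0.07  1.31 -1.96]
```

View pics/1.png

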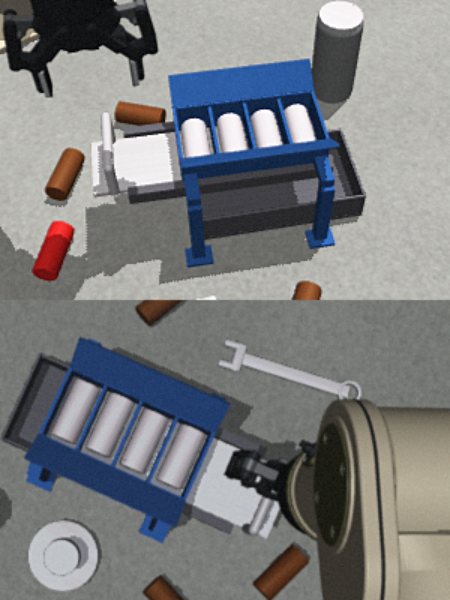

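The side view shows the open fingers above the bar and no contact. The top view shows the left finger just inside the bar, with the bar's near end at about (262,515). I'll descend now.

```bash
python3 -m pendant '[[0.05,-0.08,0.8,0,0],[0.05,-0.08,1.6,0,0],[0.05,-0.08,2.1,0,0],[0.05,-0.08,2.5,0,0],[0.05,-0.08,2.5,0,0]]'; python3 -c "from calc import *; to(.5155,-.088,.131,65.4)
from workcell import camera
p,d=camera('side');cv2.imwrite('pics/2.png',cv2.resize(cv2.cvtColor(p[150:350,150:450],4),None,fx=2,fy=2))"
```

```text
clock: 2.33
position: [0.5143, -0.0913, 0.1305]
ee_rot: [0.977, -0.214, -0.001, 0.0]
ft_force: [0.2, -0.9, 0.8]
grip_width: 1.002
t 2.33 pos [ 0.5143 -0.0913  0.1305] shift [-0.01 -0.09 -0.01] turn -0.01 F [ 0.2 -0.9  0.8] w 1.002 q [ 0.54  0.23 -0.51  1.83  0.13  1.11 -2.01]
```

View pics/2.png

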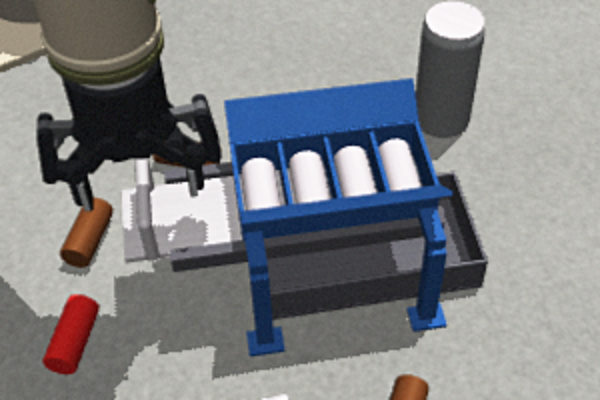

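The fingertips at (87,207) and (195,193) straddle the bar at (143,200). I'll close.

```bash
python3 -m pendant '[[0,-0.05,0,0,0.5],[0,-0.05,0,0,0.85],[0,-0.05,0,0,1],[0,-0.05,0,0,1],[0,-0.05,0,0,1]]' 40; python3 -c "from calc import *; to(.5155,-.088,.131,65.4)
from workcell import camera
p,d=camera('side');cv2.imwrite('pics/3.png',cv2.resize(cv2.cvtColor(p[150:350,150:450],4),None,fx=2,fy=2))"
```

```text
clock: 3.0
position: [0.5161, -0.0888, 0.1316]
ee_rot: [0.977, -0.213, 0.0, 0.0]
ft_force: [-1.5, -0.3, 3.7]
grip_width: 0.124
t 3.0 pos [ 0.5161 -0.0888  0.1316] shift [-0.02 -0.01  0.01] turn -0.0 F [-1.5 -0.3  3.7] w 0.124 q [ 0.54  0.23 -0.51  1.83  0.13  1.11 -2.02]
```

View pics/3.png

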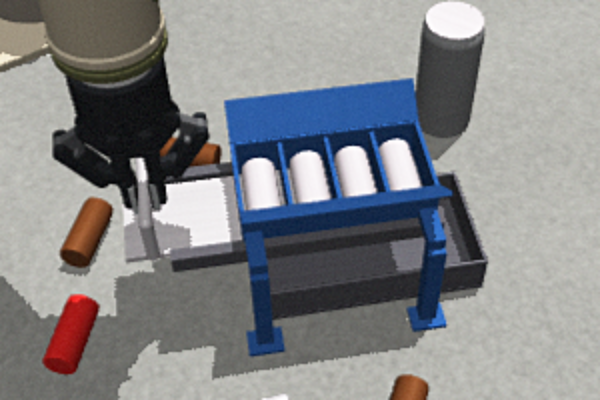

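Gripped: the opening is about 10.5 mm on a 12 mm bar. I'll first push gently to the shut stop to get the travel zero.

```bash
python3 -m pendant '[[0,-0.06,0,0,1],[0,-0.12,0,0,1],[0,-0.12,0,0,1]]'; python3 -m pendant '[[0,-0.05,0,0,1],[0,-0.05,0,0,1]]';python3 -m pendant '[[0,-0.05,0,0,1],[0,-0.05,0,0,1]]'
```

```text
clock: 3.42
position: [0.5181, -0.0845, 0.1315]
ee_rot: [0.977, -0.213, 0.0, 0.0]
ft_force: [-3.2, -2.2, 4.8]
grip_width: 0.126
clock: 3.68
position: [0.5189, -0.0827, 0.1315]
ee_rot: [0.977, -0.213, 0.0, 0.0]
ft_force: [-2.5, -1.4, 5.9]
grip_width: 0.125
clock: 3.92
position: [0.5198, -0.0809, 0.1315]
ee_rot: [0.977, -0.213, 0.0, 0.0]
ft_force: [-2.9, -2.1, 5.4]
grip_width: 0.123
```

```bash
python3 -m pendant '[[0,-0.05,0,0,1],[0,-0.05,0,0,1]]';python3 -m pendant '[[0,-0.05,0,0,1],[0,-0.05,0,0,1]]'
```

```text
clock: 4.18
position: [0.5206, -0.0793, 0.1316]
ee_rot: [0.977, -0.213, 0.0, 0.0]
ft_force: [-2.7, -2.2, 6.0]
grip_width: 0.12
clock: 4.42
position: [0.5206, -0.0793, 0.1315]
ee_rot: [0.977, -0.214, -0.0, 0.001]
ft_force: [-6.7, -7.5, 8.9]
grip_width: 0.123
```

The stop is at TCP (0.5206,-0.0793), so the gate started about 10.5 mm open. Now I'll pull about 96 mm from there.

```bash
python3 -m pendant '[[0,0.25,0,0,1],[0,0.55,0,0,1],[0,0.85,0,0,1],[0,1.15,0,0,1],[0,1.4,0,0,1]]'; python3 -c "from calc import *; to(.4807,-.1666,.1315,65.4)
print(np.linalg.norm(manip.get_obs()['position'][:2]-[.5206,-.0793]))
from workcell import camera
p,d=camera('side');cv2.imwrite('pics/4.png',cv2.resize(cv2.cvtColor(p[150:350,150:450],4),None,fx=2,fy=2))"
```

```text
clock: 5.05
position: [0.4977, -0.1281, 0.1315]
ee_rot: [0.977, -0.213, -0.0, -0.0]
ft_force: [-0.6, 4.3, 6.8]
grip_width: 0.125
t 5.05 pos [ 0.4977 -0.1281  0.1315] shift [ 0.02  1.05 -0.  ] turn 0.0 F [-0.6  4.3  6.8] w 0.125 q [ 0.6   0.21 -0.48  1.85  0.11  1.1  -1.92]
0.0538867528388437
```

View pics/4.png

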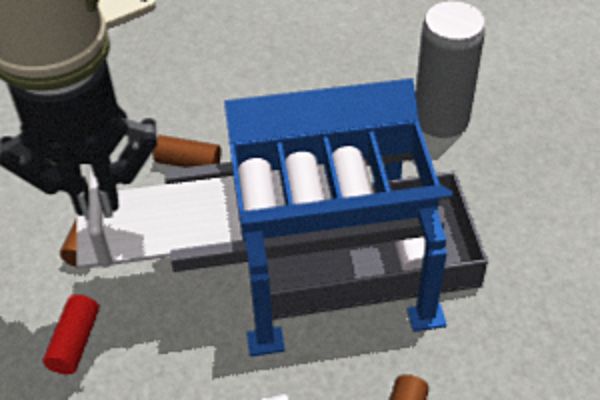

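The rear bay (400,165) is empty and its blank is in the tray at (412,250). The other three blanks are still in place.

```bash
python3 -m pendant '[[0,0.25,0,0,1],[0,0.5,0,0,1],[0,0.75,0,0,1],[0,0.95,0,0,1],[0,1.0,0,0,1]]'; python3 -c "from calc import *; to(.4807,-.1666,.1315,65.4)
print(np.linalg.norm(manip.get_obs()['position'][:2]-[.5206,-.0793]))
from workcell import camera
p,d=camera('side');cv2.imwrite('pics/5.png',cv2.resize(cv2.cvtColor(p[150:350,150:450],4),None,fx=2,fy=2))"
```

```text
clock: 5.72
position: [0.4805, -0.1647, 0.1315]
ee_rot: [0.977, -0.213, -0.001, -0.0]
ft_force: [-3.7, 5.3, 7.6]
grip_width: 0.12
t 5.72 pos [ 0.4805 -0.1647  0.1315] shift [0.02 0.04 0.  ] turn -0.0 F [-3.7  5.3  7.6] w 0.12 q [ 0.66  0.19 -0.46  1.87  0.09  1.1  -1.84]
0.09434504673937243
```

View pics/5.png

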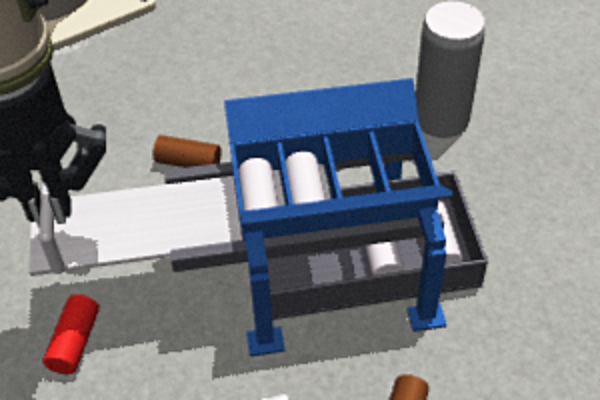

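Both rear blanks are in the tray, at (383,255) and (450,225), and the two front ones are still in their bays. I'll let it settle, check that blank 3 lies low in the tray, and then shut the gate.

```bash
python3 -m pendant '[[0,0,0,0,1],[0,0,0,0,1],[0,0,0,0,1],[0,0,0,0,1],[0,0,0,0,1]]'; python3 -c "from calc import *; to(.5206,-.0793,.1315,65.4)
from workcell import camera
p,d=camera('side');P=cloud('side',d)
h=np.array([.416,.909]);c=np.array([.589,.0675])
for u,v in ((341,277),(375,262),(279,238),(303,236)):
  q=np.median(P[v-1:v+2,u-1:u+2].reshape(-1,3),0);w=q[:2]-c;print(u,v,'hopper',(w@h).round(3),(-w[0]*h[1]+w[1]*h[0]).round(3),q[2].round(3))
cv2.imwrite('pics/6.png',cv2.resize(cv2.cvtColor(p[150:350,150:450],4),None,fx=2,fy=2))"
```

```text
clock: 6.4
position: [0.4804, -0.1648, 0.1315]
ee_rot: [0.977, -0.213, -0.001, 0.0]
ft_force: [-5.6, 3.1, 9.0]
grip_width: 0.127
t 6.4 pos [ 0.4804 -0.1648  0.1315] shift [ 0.02 -2.36 -0.  ] turn -0.0 F [-5.6  3.1  9. ] w 0.127 q [ 0.66  0.19 -0.46  1.87  0.1   1.1  -1.84]
341 277 hopper 0.051 -0.002 0.005
375 262 hopper 0.124 0.009 0.027
279 238 hopper -0.069 0.012 0.138
303 236 hopper -0.025 0.009 0.137
```

View pics/6.png

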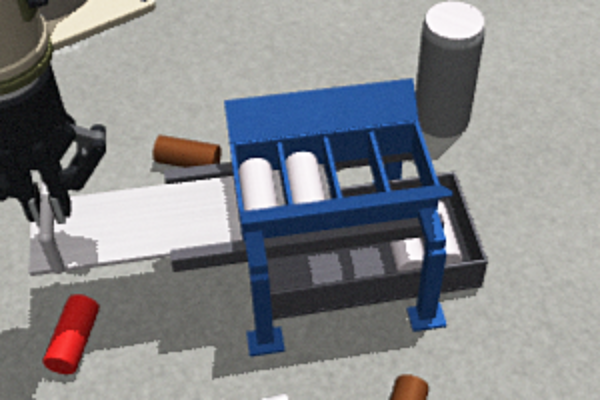

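Blank 3 rolled next to blank 4, and both lie in the tray at about (410,252) and (448,235). I'll push the gate shut.

```bash
python3 -m pendant '[[0,-0.25,0,0,1],[0,-0.55,0,0,1],[0,-0.85,0,0,1],[0,-1.15,0,0,1],[0,-1.4,0,0,1]]';python3 -m pendant '[[0.0,-0.25,0,0,1],[0.0,-0.5,0,0,1],[0.0,-0.75,0,0,1],[0.0,-0.93,0,0,1],[0.0,-0.98,0,0,1]]'; python3 -c "from calc import *; to(.5206,-.0793,.1315,65.4)"
```

```text
clock: 7.08
position: [0.5038, -0.115, 0.1315]
ee_rot: [0.977, -0.214, -0.001, 0.001]
ft_force: [-6.1, -2.8, 8.2]
grip_width: 0.126
clock: 7.7
position: [0.5206, -0.0793, 0.1315]
ee_rot: [0.977, -0.213, -0.0, 0.001]
ft_force: [-6.0, -6.1, 8.1]
grip_width: 0.123
t 7.7 pos [ 0.5206 -0.0793  0.1315] shift [0. 0. 0.] turn -0.01 F [-6.  -6.1  8.1] w 0.123 q [ 0.52  0.24 -0.51  1.82  0.13  1.11 -2.04]
```

```bash
python3 -m pendant '[[0,-0.05,0,0,1],[0,-0.05,0,0,0.5],[0,-0.05,0,0,0.2],[0,0,0,0,0.1],[0,0,0,0,0.1]]';python3 -m pendant '[[0,0,-0.6,0,0.1],[0,0,-1.4,0,0.1],[0,0,-2.4,0,0.1],[0,0,-3,0,0.1],[0,0,-3,0,0.1]]'; python3 -m pendant '[[0,1.2,0,0,0.1],[0,2.4,0,0,0.1],[0,3.6,0,0,0.1],[0,3.6,0,0,0.1]]'; python3 -c "from calc import *; to(.5206,-.0793,.1315,65.4)
from workcell import camera
p,d=camera('side');P=cloud('side',d)
h=np.array([.416,.909]);c=np.array([.589,.0675])
for u,v in ((355,276),(373,264),(279,238),(303,236)):
  q=np.median(P[v-1:v+2,u-1:u+2].reshape(-1,3),0);w=q[:2]-c;print(u,v,'hopper',(w@h).round(3),(-w[0]*h[1]+w[1]*h[0]).round(3),q[2].round(3))
cv2.imwrite('pics/7.png',cv2.resize(cv2.cvtColor(p[150:350,150:450],4),None,fx=2,fy=2))
p,d=camera('top');P=cloud('top',d);v,u=np.mgrid[:480,:640]
cv2.imwrite('pics/8.png',cv2.resize(cv2.cvtColor(p[150:350,230:530],4),None,fx=2,fy=2))"
```

```text
clock: 8.32
position: [0.5209, -0.078, 0.1312]
ee_rot: [0.977, -0.213, -0.0, 0.0]
ft_force: [-0.2, 0.3, 0.5]
grip_width: 0.9
clock: 8.95
position: [0.5219, -0.0777, 0.2531]
ee_rot: [0.977, -0.213, 0.002, 0.0]
ft_force: [0.3, -0.9, -0.1]
grip_width: 0.902
clock: 9.45
position: [0.4588, -0.2125, 0.25]
ee_rot: [0.976, -0.216, -0.001, 0.0]
ft_force: [0.2, 0.7, -0.1]
grip_width: 0.898
t 9.45 pos [ 0.4588 -0.2125  0.25  ] shift [ 0.   -3.67  2.96] turn -0.06 F [ 0.2  0.7 -0.1] w 0.898 q [ 0.72  0.08 -0.4   1.72  0.03  1.34 -1.69]
355 276 hopper 0.073 -0.025 0.036
373 264 hopper 0.116 -0.002 0.035
279 238 hopper -0.069 0.012 0.137
303 236 hopper -0.026 0.008 0.138
```

View pics/7.png

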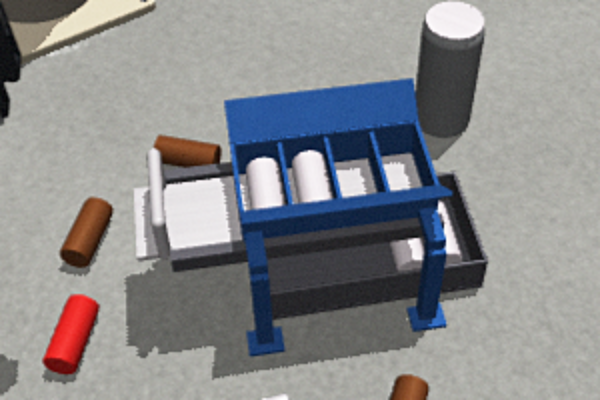

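View pics/8.png

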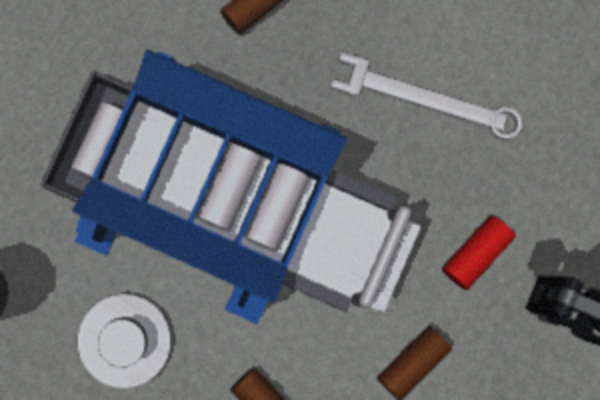

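The gate is shut under the empty rear bays, the front two blanks are in place, the dropped ones are in the tray, and the bystanders haven't moved. I'll check the bar's position numerically before handing in.

```bash
python3 - <<'E'
from h import *
from workcell import camera
p,d=camera('top');P=cloud('top',d);v,u=np.mgrid[:480,:640]
m=((u>400)&(u<455)&(v>235)&(v<315)&(P[...,2]>.145)&(P[...,2]<.166)).astype(np.uint8)
k,l,s,c=cv2.connectedComponentsWithStats(m);i=1+s[1:,4].argmax()
r=cv2.minAreaRect(np.argwhere(l==i)[:,::-1].astype(np.float32));a=plane('top',*r[0],.15);print(a,(a[:2]-[.5161,-.0877])@[.416,.909])
E
```

```text
[ 0.5204215  -0.07739057  0.15      ] 0.011169019259873129
```

```bash
python3 -c "from workcell import hand_in; print(hand_in())"
```

```text
the job is handed in; nothing more can be done
None
```

I dropped the two rear blanks into the tray, shut the gate with the two front blanks still in their bays, and handed the job in at about 9.5 s. It reported no verdict.

- **Opening:** I pinched the bar and first pushed the gate to its shut stop to find zero; it had started about 10.5 mm open. I then pulled it to about 94 mm. I aimed for 96, but both rear blanks had already dropped.
- **Shutting:** I pushed the gate back to the same stop position, let go, rose clear and backed away.
- **Gate check:** In the top camera, the bar ended 11.2 mm towards shut from where it started. That agrees to about 1 mm with the 10.5 mm found at the stop.
- **Blanks check:** The front blanks lie in their own bays, with their tops at z of about 0.137 m; 0.138 m is expected. The dropped blanks lie side by side in the rear half of the tray, with their tops at about 0.036 m.
- **Surroundings:** The can, flange and wrench look unmoved, though I judged that from the pictures rather than measuring it. The wrist force read near zero after release, and no check failed.

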